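# Open the dust box for filter cleaning

### The arm

A 6-joint arm with a two-finger parallel gripper is mounted at the origin on the work surface; the furniture and walls round the work are solid. World frame = base frame: x ahead of the robot, y to its left, z up, the work surface at z = 0. Lengths are in m, angles in degrees, forces in N, time in s.
With the tool pointing down it reaches from about 0.325 to 0.775 m from the base axis. Payload 5.5 kg.
Tool frame: the origin (TCP) lies at the centre of the arm's flange, where the gripper is bolted on; the fingertips stand 182 mm ahead of it and the grasp point (between the pads) lies 163 mm ahead of it; z points along the fingers, y is the direction in which the jaws open and shut (so a half turn about z gives the same grasp; the last joint's range is limited). The gripper opens to 88 mm and grips with 3 to 60 N. Pads are 20 mm wide; open, the fingers measure 115 mm over their backs; the gripper's body (75 mm by 178 mm) begins 61 mm behind the grasp point.
Start: joints at [66.48, 5.22, 70.514, -0, 104.267, -3.249], TCP at [0.208, 0.563, 0.405] pointing down, gripper open.
Joint ranges: [-164.24, 164.24], [-49.07, 125.15], [9.68, 141.18], [-86.29, 266.29], [3.28, 154.24], [-151.56, 151.56]. Speed limits (degrees/s): [147.25, 147.25, 172.46, 180, 180, 180].

### API

Orientations are given as [roll, pitch, yaw] about the fixed x, y, z axes, in that order (R = Rz(yaw) Ry(pitch) Rx(roll)).
In Python, from station import r gives the robot as it stands. The module is installed in compiled form; this text tells all that it offers. Calls block until the motion is done:
- r.reach(position, orientation): joint-space move of the TCP to a pose.
- r.servo_line(position, rotation=None, speed=0.15): straight line of the TCP; rotation=None keeps the orientation; speed is the mean speed in m/s.
- r.move_joints(angles): joint-space move.
- r.let_go() and r.grab(squeeze=None): open the fingers fully, or close them until they stop; squeeze is the grip in N (None keeps the last).
- r.wait(seconds).
- r.inverse_kinematics(position, orientation): joint angles nearest the present ones, or None.
- r.sense(): the state.
- r.snapshot(name): name is "scene" or "top" or "wrist"; returns a dict with "frame" (384x512x3 uint8, red, green, blue), "fx", "fy", "cx", "cy" (pixels), "R" (3x3) and "t" (3): a world point X has camera coordinates R X + t. Camera axes: x right, y down, z forward; pixel columns grow to the right and rows downward; lengths in m; the calibration is good to about 2 mm. A picture is of the moment at which its call begins. There is no depth.
A pose or a line that the arm cannot do raises r.IKError and nothing moves.
- r.hand_in(): hands the job in, once; it reports no verdict.
The state is a dict: "clock": time; "joints": joint angles; "joint_vel": joint speeds; "joint_torque": joint torques, N m; "tcp_pos": TCP position; "orientation": TCP orientation; "contact_force": force on the tool from outside, world axes, zero at the start; "torque": the same for the moment, N m; "opening": finger opening in m.
Only numpy, scipy, OpenCV 4.12 (cv2) and the standard library are available. Lean on these libraries where they do the work, as an engineer would, in place of code of your own. Each camera call takes 0.05 s, during which the arm holds its last target. There are 200 camera calls.

### The job

The filter of the bench dust box is due for cleaning. With the fingertips, press the snap tab down until the cover springs loose, then push the cover off its seat, along its rails all the way onto the parking ledge, so that the filter lies fully open. Do not lift the cover, and leave the things lying around the box where they are.

Things in the scene. Friction and masses are not known exactly. Their poses are not given: they have to be found in the camera images.
- dust_box: Grey bench dust box, fixed: 120 mm (its x) by 285 mm (its y), rails' tops 51 mm above the bench. Origin: middle of its underside, z up. Deck 40 mm above the bench: the +y half is the cover's seat, the -y half the empty parking ledge. The cover slides off along the box's -y between two rails of full length, whose lips (92 mm apart) hold its flange down. End cap at +y 47 mm high; hose stub on the +x side.
- opening (a point): Middle of the 80 x 80 mm filter opening in the seat, at deck height (40 mm above the bench), hidden under the cover at the start; at y = +60 mm of the box. The seat runs from y = 0 to +120 mm of the box.
- ledge (a point): Point on the parking ledge, at deck height, over which the cover's middle lies when the cover touches the two small end stops (tops 47 mm above the bench): y = -75 mm of the box. The free ledge runs from y = 0 to -135 mm.
- tab (a joint): Snap tab, sinks straight down into the ledge: 0 = up, its catch 6 mm above the deck and blocking the cover; 0.009 m = pressed to its stop. Sprung, up to about 10 N to press. Once it is more than 6 mm down, spring pins shoot the cover about 8 mm along the box's -y over the catch; the cover then keeps the tab down (about 0.006).
- tab_pad (a point): Point to press, on top of the snap tab (46 mm above the bench when up); it goes down with the tab. The black plastic tab is 26 mm (x) by 50 mm (y), in the middle of the parking ledge right beside the cover; this point is at y = -34 mm of the box, 34 mm from the cover's edge.
- cover: Loose aluminium cover, about 200 g: flange 101 mm (its x) by 120 mm (its y), 5 mm thick, with a raised body 85 x 88 mm, top 63 mm above the bench. Origin: middle of its underside; axes as the box's. Seated, the origin is at y = +60 mm of the box. 25 mm of flange lies free behind the raised body (+y side), 7 mm in front; a fingertip can stand over this rear step.
- push_face (a point): Middle of the upright rear face (+y side) of the cover's raised body, the face to push: 85 mm wide, from 45 to 63 mm above the bench, this point at 54 mm; at y = +95 mm of the box at the start. Pushed along the box's -y it moves the cover along, at under 10 N.
- sanding_block: Bystander, to be left where it is: wooden sanding block with a red-brown lower half, 35 x 86 x 27 mm. Origin: middle of its underside.
- awl_1: Bystander, to be left where it is: awl with a pale wooden handle, 26 x 133 x 19 mm, lying. Origin: middle of its underside.
- tape_roll: Bystander, to be left where it is: roll of masking tape lying flat, 103 x 105 x 26 mm. Origin: middle of its underside.
- edge_paint_1: Bystander, to be left where it is: small dark bottle with a white cap, 34 mm across, 72 mm tall, standing. Origin: middle of its underside.
- crepe_rubber: Bystander, to be left where it is: tan block of crepe rubber, 42 x 60 x 18 mm. Origin: middle of its underside.
Not all that is in view belongs to the job. Of the things like the cover, leave any that is orange; of the rest the larger one is meant.

How it is judged (in metres and radians):
On the way, in this order (a step that is already met when the one before it is completed fails the run):
1. the snap tab is pressed down while the cover is still in its place (value of joint tab above 0.0055 m and y of cover in the frame of dust_box above 0.035 m), for 0.1 s.
2. the released cover is pushed at least 50 mm off its seat (y of cover in the frame of dust_box below 0.01 m), for 0.1 s.
At the end, for the whole second after the job is handed in: The cover lies flat and at rest on the parking ledge, within its rails, its rear edge no more than 8 mm short of having left the seat (at least 112 mm of travel), so that the filter opening is fully clear (y of cover in the frame of dust_box between -0.085 and -0.052 m and angle between the y axis of cover and the y axis of dust_box, either way round below 0.1 rad and angle between cover's own z axis and vertical below 0.1 rad and height (world z) of cover between 0.035 and 0.047 m and linear speed of cover below 0.01 m/s); the robot touches nothing.
It fails at once if the cover is lifted or tipped (height (world z) of cover above 0.05 m or angle between cover's own z axis and vertical above 0.2 rad).
It fails at once if a thing beside the box is moved more than 25 mm (distance of any of sanding_block, awl_1, tape_roll, edge_paint_1, crepe_rubber from where it was at the start of the episode above 0.025 m).
It also fails if it takes over 40 s, if anything falls off the work surface, if the arm or the gripper's body presses on something with over 40 N, if the wrist force passes 120 N, or if a joint passes its speed limit or range.

## Working session

There is one attempt and no reset: what is moved stays moved. The work goes in short steps, each a Python script; the robot and the scene stay as the last script left them, time stands still between calls to the robot, and variables do not carry over. Pictures are saved under pics/ and viewed, about 8 in all and at most 12, crops included, and the job is handed in when it is done.

```bash
mkdir -p pics; python3 - <<'E'
from station import r
import cv2,pickle
for n in("scene","top"):
    s=r.snapshot(n); pickle.dump(s,open(f"pics/{n}0.pkl","wb"))
    cv2.imwrite(f"pics/{n}0.png",cv2.resize(s["frame"][:,:,::-1],(800,600),interpolation=cv2.INTER_CUBIC))
    print(n,s["fx"],s["cx"],s["cy"],(-s["R"].T@s["t"]).round(3),s["R"].round(3).tolist())
print(r.sense())
E
```

```text
scene 348.1378660437827 258.6433047664484 193.46862544217558 [0.279 0.328 0.688] [[-0.854, -0.52, 0.008], [-0.392, 0.633, -0.668], [0.342, -0.574, -0.744]]
top 407.0744328980185 251.22076823836596 188.647920427075 [ 0.474 -0.17   1.104] [[-0.012, -1.0, -0.026], [-0.995, 0.014, -0.103], [0.104, 0.025, -0.994]]
{'clock': 0.1, 'joints': array([ 6.64804162e+01,  5.25946847e+00,  7.05750536e+01,  1.45626602e-03,
        1.04266049e+02, -3.24760447e+00]), 'joint_vel': array([ 0.0402455 , -0.02889853, -0.1574823 ,  0.01709606, -0.12283822,
        0.01793543]), 'joint_torque': array([ 1.99281843e-03, -4.47860634e+01, -4.07566345e+01,  7.00017437e-02,
        2.84913549e-02, -1.36616877e-04]), 'tcp_pos': array([0.20789614, 0.56289184, 0.4036119 ]), 'orientation': array([-1.79899671e+02, -7.10716610e-03,  1.59728372e+02]), 'contact_force': array([0.31643752, 0.40124539, 0.05386769]), 'torque': array([-0.02866803,  0.04104574, -0.01989589]), 'opening': 0.08778892540449612}
```

View pics/top0.png

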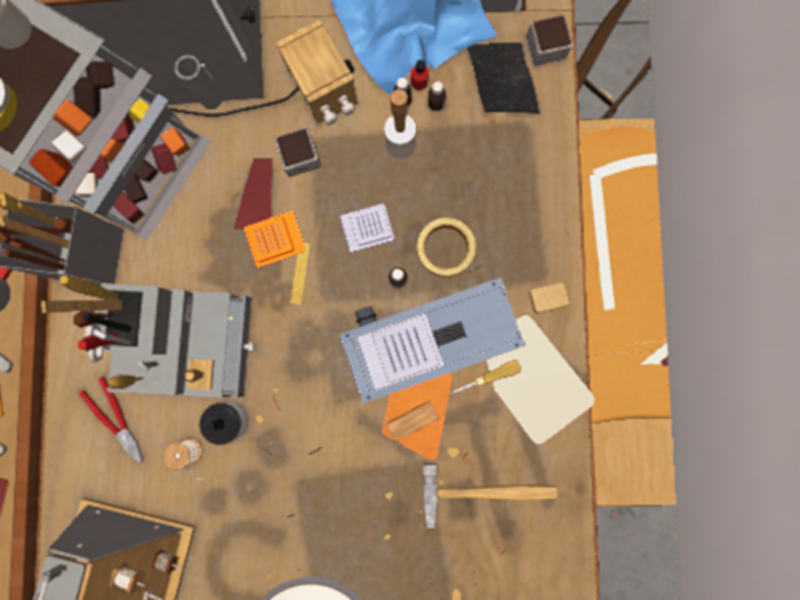

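View pics/scene0.png

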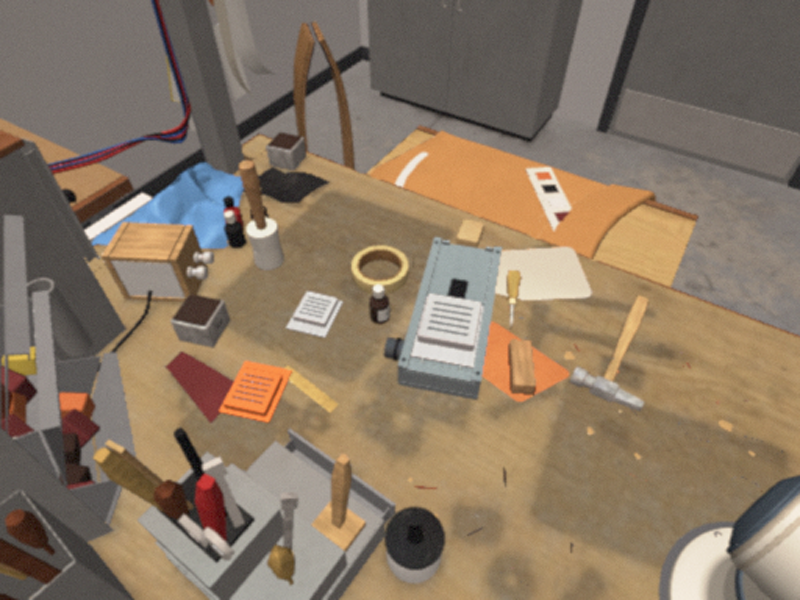

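The top view shows the dust box around (430,340), about 20° turned, with the white cover at its left end (395,350) and the black tab at (450,332). The hose stub is at (365,315). The bottle, tape, rubber, awl and sanding block lie close around it. The decoys are the orange cover at (275,240) and the small white one at (367,228). The scene view agrees.

```bash
cat > h.py <<'E'
import numpy as np,cv2
def cast(s,px,z):
    px=np.atleast_2d(np.asarray(px,float))
    d=np.c_[(px[:,0]-s["cx"])/s["fx"],(px[:,1]-s["cy"])/s["fy"],np.ones(len(px))]@s["R"]
    c=-s["R"].T@s["t"]
    return c+d*((z-c[2])/d[:,2])[:,None]
def proj(s,X):
    p=np.atleast_2d(X)@s["R"].T+s["t"]
    return np.c_[s["fx"]*p[:,0]/p[:,2]+s["cx"],s["fy"]*p[:,1]/p[:,2]+s["cy"]]
def blob(m,seed):
    m=m.astype(np.uint8)
    n,l,st,ce=cv2.connectedComponentsWithStats(m)
    k=min(range(1,n),key=lambda i:np.hypot(*(ce[i]-seed))+(1e3 if st[i,4]<25 else 0))
    return (l==k).astype(np.uint8),ce[k],st[k,4]
def rect(s,b,z):
    c=max(cv2.findContours(b,cv2.RETR_EXTERNAL,cv2.CHAIN_APPROX_NONE)[0],key=len)[:,0]
    P=cast(s,c,z)[:,:2]
    return cv2.minAreaRect((P*1000).astype(np.float32))
E
python3 - <<'E'
import pickle,numpy as np,cv2
from h import *
for n,sb,sc,stb in(("top",(430,340),(393,350),(451,332)),("scene",(445,310),(448,325),(458,290))):
    s=pickle.load(open(f"pics/{n}0.pkl","rb"));f=s["frame"];hsv=cv2.cvtColor(f,cv2.COLOR_RGB2HSV).astype(int)
    H,S,V=hsv[...,0],hsv[...,1],hsv[...,2]
    k=.64
    for p in(sb,sc,stb): print(n,p,hsv[int(p[1]*k),int(p[0]*k)])
    for p in((505,310),(470,360),(400,345),(430,375),(450,250)): print(p,hsv[int(p[1]*k),int(p[0]*k)],end=' ')
    lo=np.zeros(H.shape,bool); lo[int((sb[1]-130)*k):int((sb[1]+130)*k),int((sb[0]-110)*k):int((sb[0]+110)*k)]=1
    box=lo&(((H>85)&(H<125)&(S>25)))
    cov=lo&(S<40)&(V>150)
    tab=lo&(V<65)
    box2=cv2.morphologyEx((box|cov).astype(np.uint8),cv2.MORPH_OPEN,np.ones((3,3)))
    for nm,m,sd,z in(("box",box2,sb,.051),("cov",cov,sc,.06),("tab",tab,stb,.046)):
        b,c,a=blob(m,np.array(sd)*k); print("\n",nm,c.round(1),a,rect(s,b,z),"centroid",cast(s,c,z).round(4))
        f=f.copy(); f[cv2.morphologyEx(b,cv2.MORPH_GRADIENT,np.ones((2,2)))>0]={"box":(255,0,0),"cov":(0,255,0),"tab":(255,255,0)}[nm]
    x,y=int((sb[0]-120)*k),int((sb[1]-110)*k)
    o=cv2.resize(f[y:y+150,x:x+160,::-1],(640,600),interpolation=0)[:,:]; cv2.imwrite(f"pics/m_{n}.png",o)
a=[cv2.resize(cv2.imread(f"pics/m_{n}.png"),(400,375)) for n in("top","scene")]
cv2.imwrite("pics/m.png",np.hstack(a))
E
```

```text
top (430, 340) [160  14 214]
top (393, 350) [134  19 224]
top (451, 332) [165  15  67]
(505, 310) [109  38 179] (470, 360) [110  39 177] (400, 345) [133  20 207] (430, 375) [109  43 179] (450, 250) [ 14  91 131] 
 box [281.5 218.3] 5445 ((486.406494140625, -229.56370544433594), (179.43209838867188, 311.91973876953125), 17.693397521972656) centroid [[ 0.5055 -0.2211  0.051 ]]

 cov [282.3 218.1] 5188 ((483.4283142089844, -229.5577392578125), (181.78919982910156, 309.7770690917969), 18.438682556152344) centroid [[ 0.5058 -0.2226  0.06  ]]

 tab [290.5 213.3] 53 ((519.4930419921875, -242.60841369628906), (17.98945426940918, 31.119699478149414), 17.13652801513672) centroid [[ 0.5182 -0.245   0.046 ]]
scene (445, 310) [ 15   6 160]
scene (448, 325) [ 20   8 183]
scene (458, 290) [158  26  39]
(505, 310) [ 17 111 174] (470, 360) [ 15   7 223] (400, 345) [108  15  87] (430, 375) [ 60   3 102] (450, 250) [ 81  15 169] 
 box [289.8 199.3] 3752 ((498.5548400878906, -204.36062622070312), (133.2711639404297, 274.9793701171875), 18.64360809326172) centroid [[ 0.4979 -0.1865  0.051 ]]

 cov [289.9 199.2] 3832 ((496.9447937011719, -201.79812622070312), (131.73179626464844, 281.7072448730469), 18.643611907958984) centroid [[ 0.4948 -0.1795  0.06  ]]

 tab [292.7 184.1] 95 ((517.3684692382812, -239.45855712890625), (23.646926879882812, 35.170223236083984), 16.989639282226562) centroid [[ 0.5172 -0.2396  0.046 ]]
```

View pics/m.png

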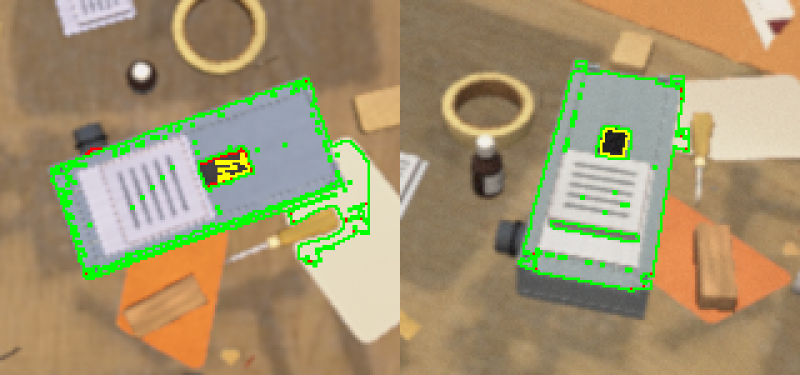

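The outlines fit the box and the tab in both views, but the cream sheet leaks into the box mask and the cover merges with the box. I'll separate them by hue.

```bash
python3 - <<'E'
import pickle,numpy as np,cv2
from h import *
s=pickle.load(open("pics/top0.pkl","rb"));f=s["frame"];hsv=cv2.cvtColor(f,cv2.COLOR_RGB2HSV).astype(int)
H,S,V=hsv[...,0],hsv[...,1],hsv[...,2];k=.64
lo=np.zeros(H.shape,bool); lo[175:260,212:342]=1
box=lo&(H>90)&(H<175)&(S>10)
box=cv2.morphologyEx(box.astype(np.uint8),cv2.MORPH_OPEN,np.ones((7,7)))
cov=cv2.morphologyEx((lo&(H>118)&(H<175)&(V>150)&(S>8)).astype(np.uint8),cv2.MORPH_OPEN,np.ones((3,3)))
tab=lo&(V<95)
for nm,m,sd,z in(("box",box,(430,340),.049),("cov",cov,(393,350),.055),("tab",tab,(451,332),.046)):
    b,c,a=blob(m,np.array(sd)*k); R=rect(s,b,z); print(nm,a,np.round(R[0],1),np.round(R[1],1),round(R[2],2),"centroid",cast(s,c,z).round(4))
    f=f.copy(); f[cv2.morphologyEx(b,cv2.MORPH_GRADIENT,np.ones((2,2)))>0]={"box":(255,0,0),"cov":(0,255,0),"tab":(255,255,0)}[nm]
cv2.imwrite("pics/m2.png",cv2.resize(f[170:262,205:345,::-1],(700,460),interpolation=0))
E
```

```text
box 4974 [ 510.5 -206.8] [127.1 282.3] 17.35 centroid [[ 0.5083 -0.2061  0.049 ]]
cov 1696 [ 490.7 -154.1] [ 93.3 121.7] 18.64 centroid [[ 0.4905 -0.1547  0.055 ]]
tab 169 [ 518.  -236.2] [23.7 47.6] 17.67 centroid [[ 0.5183 -0.2361  0.046 ]]
```

View pics/m2.png

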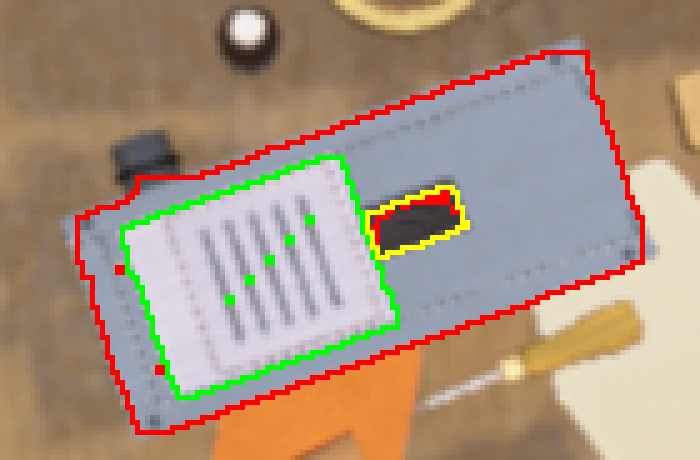

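The measured shapes match the given sizes: box 127x282 mm (120x285 given) and cover 93x122 mm (101x120 given, with part under the lips). The tab measures 24x48 mm and lies 86 mm from the cover's centre, as expected. I'll take the box origin as about (0.510, -0.209) with yaw about 18.2°. Next I close the fingers, move over the tab and check from near.

```bash
python3 - <<'E'
from station import r
import numpy as np,cv2,pickle
p=[0.5205,-0.2425]
best=None
for y in(18.2,-161.8,108.2,-71.8):
    print(y,r.inverse_kinematics([*p,0.36],[180,0,y]),r.inverse_kinematics([*p,0.218],[180,0,y]))
r.grab(10)
t=r.sense()["tcp_pos"]
r.servo_line([t[0],t[1],0.47],speed=.2)
r.reach([*p,0.45],[180,0,18.2])
s=r.snapshot("wrist");pickle.dump(s,open("pics/w1.pkl","wb"))
cv2.imwrite("pics/w1.png",s["frame"][:,:,::-1]); q=r.sense();print(q["clock"],q["tcp_pos"],q["orientation"],q["opening"],q["joints"])
E
```

```text
18.2 [-2.83752484e+01  9.79890336e-01  7.94199924e+01 -2.54444375e-14
  9.96001173e+01  4.34247516e+01] [-2.83752484e+01  3.82632347e+00  9.10082813e+01 -2.54444375e-14
  8.51653952e+01  4.34247516e+01]
-161.8 [ -28.37524842    0.97989034   79.41999238    0.           99.60011729
 -136.57524842] [ -28.37524842    3.82632347   91.00828129    0.           85.16539524
 -136.57524842]
108.2 [-28.37524842   0.97989034  79.41999238   0.          99.60011729
 -46.57524842] [-28.37524842   3.82632347  91.00828129   0.          85.16539524
 -46.57524842]
-71.8 [-2.83752484e+01  9.79890336e-01  7.94199924e+01 -2.54444375e-14
  9.96001173e+01  1.33424752e+02] [-2.83752484e+01  3.82632347e+00  9.10082813e+01 -2.54444375e-14
  8.51653952e+01  1.33424752e+02]
5.0 [ 0.52080604 -0.24184915  0.45005744] [-1.79998326e+02 -1.06646208e-02  1.82761880e+01] 0.0004445204881535 [-2.83060656e+01  2.02978476e+00  6.92131743e+01  9.39570371e-03
  1.08750927e+02  4.34207669e+01]
```

View pics/w1.png

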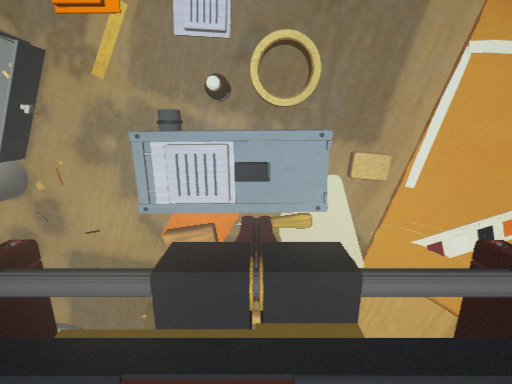

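From above, the box is square to the tool. The tab is at (252,172), the cover body spans columns 166–235, and the closed fingers are at (257,230). I'll measure tab and box in this view.

```bash
cat > meas.py <<'E'
import numpy as np,cv2
from h import *
def meas(s,seedtab=None):
    f=s["frame"];hsv=cv2.cvtColor(f,cv2.COLOR_RGB2HSV).astype(int);H,S,V=hsv[...,0],hsv[...,1],hsv[...,2]
    return f,H,S,V
E
python3 - <<'E'
import pickle
from meas import *
s=pickle.load(open("pics/w1.pkl","rb"));f,H,S,V=meas(s)
for p in((300,150),(252,172),(200,150),(155,180),(150,200)): print(p,H[p[1],p[0]],S[p[1],p[0]],V[p[1],p[0]])
lo=np.zeros(H.shape,bool); lo[122:220,125:340]=1
tab=lo&(V<80); tab[:,:225]=0; tab[:, 285:]=0
box=cv2.morphologyEx((lo&(H>85)&(H<175)&(S>8)&(V>90)|tab).astype(np.uint8),cv2.MORPH_OPEN,np.ones((9,9)))
for nm,m,sd,z in(("box",box,(233,172),.050),("tab",tab,(252,172),.046)):
    b,c,a=blob(m,sd); R=rect(s,b,z); print(nm,c.round(1),a,np.round(R[0],1),np.round(R[1],1),round(R[2],2),"px",cv2.boundingRect(b),"centroid",cast(s,c,z).round(4))
    for y in (b.argmax(0)[[150,220,310]],): print(y)
# predicted points for hypothesis
th=np.radians(18.2);Rz=np.array([[np.cos(th),-np.sin(th)],[np.sin(th),np.cos(th)]])
o=np.array([.510,-.2092])
for nm,q,z in(("c1",(-.06,.1425),.051),("c2",(.06,.1425),.051),("c3",(.06,-.1425),.051),("c4",(-.06,-.1425),.051),("tabmid",(0,-.026),.046),("face",(0,.095),.063)):
    print(nm,proj(s,[*(o+Rz@q),z]).round(1))
E
```

```text
(300, 150) 101 41 167
(252, 172) 103 23 79
(200, 150) 108 19 202
(155, 180) 104 18 213
(150, 200) 98 28 138
box [233.5 167.5] 13326 [ 510.9 -208.7] [118.9 281.3] 18.28 px (132, 130, 200, 82) centroid [[ 0.5182 -0.2093  0.05  ]]
[131 131 130]
tab [253.5 171.3] 472 [ 520.5 -235.2] [26.7 46.9] 18.28 px (235, 162, 33, 19) centroid [[ 0.5214 -0.2387  0.046 ]]
[0 0 0]
c1 [[137.9 212.1]]
c2 [[128.2 130.2]]
c3 [[333.3 130.5]]
c4 [[327.2 212.3]]
tabmid [[249.8 172.3]]
face [[163.3 174.4]]
```

The near view agrees to within 1 mm: box (0.5109, -0.2087), yaw 18.28°. Now I press the tab in small steps, watching the force.

```bash
cat > box.py <<'E'
import numpy as np
th=np.radians(18.25);o=np.array([.5107,-.2088]);YAW=18.25
def w(x,y,z): return [o[0]+np.cos(th)*x-np.sin(th)*y,o[1]+np.sin(th)*x+np.cos(th)*y,z]
E
python3 - <<'E'
from station import r
from box import *
import cv2,pickle
r.servo_line(w(0,-.034,.25),[180,0,YAW],speed=.15)
r.servo_line(w(0,-.034,.234),speed=.03); r.wait(.2)
f0=r.sense()["contact_force"]; print("base",f0.round(2))
for k,z in enumerate(np.arange(.229,.2175,-.001)):
    r.servo_line(w(0,-.034,z),speed=.02); r.wait(.05)
    q=r.sense(); f=q["contact_force"]-f0; print(round(z,4),q["tcp_pos"].round(4),f.round(1))
    if f[2]>30: break
r.wait(.2)
q=r.sense();print(q["clock"],q["tcp_pos"].round(4),(q["contact_force"]-f0).round(1))
s=r.snapshot("wrist");pickle.dump(s,open("pics/w2.pkl","wb"));cv2.imwrite("pics/w2.png",s["frame"][:,:,::-1])
E
```

```text
base [-0.01 -0.85  0.75]
0.229 [ 0.5213 -0.2411  0.2289] [ 1.   0.7 -1.1]
0.228 [ 0.5214 -0.2411  0.2283] [-0.4  0.8  0.8]
0.227 [ 0.5214 -0.2411  0.2275] [-1.5  1.3  4.4]
0.226 [ 0.5214 -0.2411  0.2264] [-2.6  2.5  4.3]
0.225 [ 0.5214 -0.2411  0.2252] [-1.3  1.9  4.7]
0.224 [ 0.5214 -0.2411  0.224 ] [-0.4  1.3  4.2]
0.223 [ 0.5214 -0.2411  0.223 ] [-0.7  1.1  4.1]
0.222 [ 0.5214 -0.2411  0.2218] [-0.1 -0.1  3. ]
0.221 [ 0.5214 -0.2411  0.221 ] [-0.1  0.3  2.3]
0.22 [ 0.5214 -0.2411  0.2201] [1.3 0.8 2.1]
0.219 [ 0.5214 -0.2411  0.2193] [0.1 1.5 5.1]
0.218 [ 0.5214 -0.2411  0.2192] [-2.5  2.2  8.7]
11.3167 [ 0.5214 -0.2411  0.2192] [-1.4  2.8  8.7]
```

View pics/w2.png

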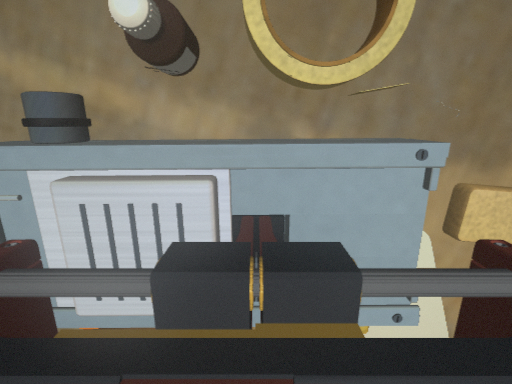

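The tab is at its stop: the tip is at 37 mm and the force rises to 9 N. The cover's front edge is at column 231, over the rear end of the tab slot, and a gap shows at its rear end. I'll check the travel in numbers, then lift, go over the rear step and push.

```bash
python3 - <<'E'
from station import r
from box import *
from h import cast
import cv2,pickle
def inbox(P): d=P[:2]-o; return np.array([np.cos(th)*d[0]+np.sin(th)*d[1],-np.sin(th)*d[0]+np.cos(th)*d[1]])
s=pickle.load(open("pics/w2.pkl","rb"))
for px,z in(((231,190),.045),((29,190),.045),((217,200),.063),((442,145),.051)): print(px,inbox(cast(s,px,z)[0]).round(4))
r.servo_line(w(0,-.034,.29),speed=.15)
r.servo_line(w(0,.112,.29),speed=.2)
r.wait(.2)
s=r.snapshot("wrist");pickle.dump(s,open("pics/w3.pkl","wb"));cv2.imwrite("pics/w3.png",s["frame"][:,:,::-1])
print(r.sense()["clock"],r.sense()["tcp_pos"])
E
```

```text
(231, 190) [ 0.0316 -0.0197]
(29, 190) [0.0316 0.1012]
(217, 200) [ 0.0307 -0.0138]
(442, 145) [ 0.0587 -0.1372]
13.1333 [ 0.47579888 -0.10320441  0.2898316 ]
```

View pics/w3.png

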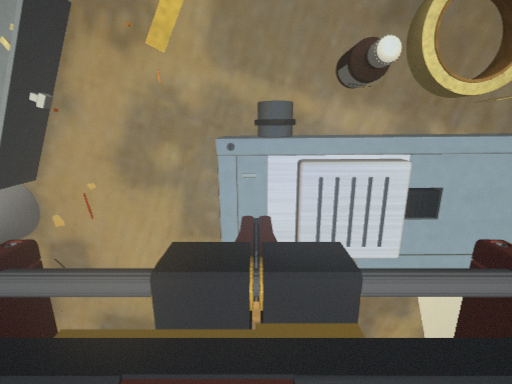

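```bash
cat >> box.py <<'E'
def inbox(P): d=P[:2]-o; return np.array([np.cos(th)*d[0]+np.sin(th)*d[1],-np.sin(th)*d[0]+np.cos(th)*d[1]])
E
python3 - <<'E'
from station import r
from box import *
from h import cast
import pickle
s=pickle.load(open("pics/w3.pkl","rb"))
for nm,px,z in(("boxend",(219,145),.051),("flange rear",(267,190),.045),("body rear",(300,190),.063),("flange front",(411,157),.045),("body front",(408,190),.063),("tabslot",(441,205),.04)): print(nm,inbox(cast(s,px,z)[0]).round(4))
q=r.sense();print(inbox(q["tcp_pos"]),(-s["R"].T@s["t"]).round(3))
E
```

```text
boxend [0.0528 0.1405]
flange rear [0.0134 0.1009]
body rear [0.018  0.0751]
flange front [ 0.0421 -0.0206]
body front [ 0.0179 -0.0116]
tabslot [-0.0021 -0.0571]
[-7.68508610e-05  1.11213808e-01] [ 0.543 -0.082  0.27 ]
```

The cover has sprung and glided to y≈+0.040. Both edges agree (121 mm apart) and the body's rear face is at about +0.075. Step 2 isn't met yet. I'll descend behind the face and push slowly, with the tip at about 50 mm.

```bash
python3 - <<'E'
from station import r
from box import *
import cv2,pickle
r.servo_line(w(0,.112,.245),speed=.12)
r.servo_line(w(0,.112,.232),speed=.04); r.wait(.2)
q=r.sense();f0=q["contact_force"];print(q["tcp_pos"],f0)
for y in np.arange(.102,-.0221,-.004):
    r.servo_line(w(0,y,.232),speed=.05)
    q=r.sense();f=q["contact_force"]-f0
    fy=-np.sin(th)*f[0]+np.cos(th)*f[1]
    print(round(y,3),inbox(q["tcp_pos"])[1].round(4),round(fy,1),f[2].round(1),end=" | ")
    if fy>20 or f[2]>20: print("STOP");break
r.wait(.3);q=r.sense();print(q["clock"],q["tcp_pos"])
r.servo_line(w(0,inbox(q["tcp_pos"])[1]+.02,.232),speed=.08)
r.servo_line(w(0,.03,.36),speed=.15); r.wait(.2)
s=r.snapshot("wrist");pickle.dump(s,open("pics/w4.pkl","wb"));cv2.imwrite("pics/w4.png",s["frame"][:,:,::-1])
print(r.sense()["clock"])
E
```

```text
[ 0.47569107 -0.10246724  0.23225383] [ 0.34105231 -0.58586123 -0.13940152]
0.102 0.1016 0.6 0.8 | 0.098 0.0978 0.9 0.7 | 0.094 0.0938 0.3 0.5 | 0.09 0.0898 0.9 -0.2 | 0.086 0.0858 1.4 -0.4 | 0.082 0.0818 1.4 -0.3 | 0.078 0.0777 0.4 0.2 | 0.074 0.0737 0.5 0.5 | 0.07 0.0697 1.1 -0.4 | 0.066 0.0657 0.3 0.3 | 0.062 0.0617 1.3 0.3 | 0.058 0.0577 1.4 0.4 | 0.054 0.0537 1.3 -0.0 | 0.05 0.0497 0.4 -0.4 | 0.046 0.0457 0.0 0.7 | 0.042 0.0417 0.5 0.1 | 0.038 0.0377 0.5 0.2 | 0.034 0.0337 0.7 0.0 | 0.03 0.0297 1.1 0.4 | 0.026 0.0257 0.9 0.3 | 0.022 0.0217 -0.2 0.6 | 0.018 0.0177 0.4 1.0 | 0.014 0.0137 0.4 0.0 | 0.01 0.0097 1.0 -0.3 | 0.006 0.0057 0.8 -0.4 | 0.002 0.0017 0.8 -0.6 | -0.002 -0.0022 1.1 1.3 | -0.006 -0.0062 2.5 0.4 | -0.01 -0.0102 2.1 -0.9 | -0.014 -0.0142 2.1 -1.6 | -0.018 -0.0182 2.0 -1.0 | -0.022 -0.0223 2.5 -1.3 | 22.7333 [ 0.51767305 -0.22989019  0.23238869]
24.4167
```

View pics/w4.png

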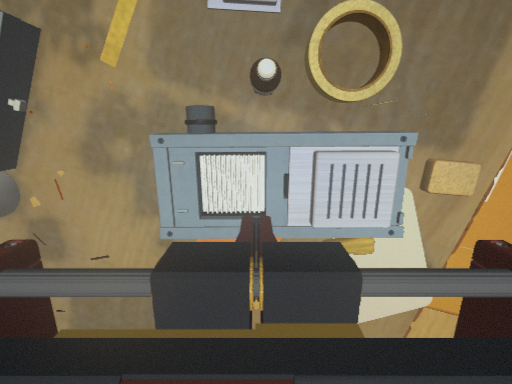

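The filter (198–266, 152–215) lies fully open. The cover sits near the end stops with its rear edge at column 288. Checking in numbers.

```bash
python3 - <<'E'
from station import r
from box import *
from h import cast
import pickle
s=pickle.load(open("pics/w4.pkl","rb"))
for nm,px,z in(("boxend+",(151,140),.051),("boxend-",(416,138),.051),("flange rear",(288.5,165),.045),("flange rear low",(288,220),.045),("body rear",(314,170),.063),("body front",(395,170),.063),("flange front",(398,150),.045),("filter +",(199,180),.04),("filter -",(266,180),.04)): print(nm,inbox(cast(s,px,z)[0]).round(4))
E
```

```text
boxend+ [0.052  0.1414]
boxend- [ 0.0541 -0.1403]
flange rear [ 0.0243 -0.0066]
flange rear low [-0.0409 -0.0081]
body rear [ 0.0218 -0.0313]
body front [ 0.0218 -0.1163]
flange front [ 0.0408 -0.1262]
filter + [0.0061 0.0951]
filter - [0.0061 0.0181]
```

The cover is at y ≈ -0.066 (allowed -0.085 to -0.052), square and flat. Last, I compare the things around the box with the first picture, then hand in.

```bash
python3 - <<'E'
from station import r
import pickle,cv2,numpy as np
q=r.sense();t=q["tcp_pos"]
r.servo_line([t[0],t[1],.42],speed=.15);r.reach([.33,.25,.47],[180,0,90]);r.wait(.3)
s=r.snapshot("top");s0=pickle.load(open("pics/top0.pkl","rb"))
g=[cv2.cvtColor(a["frame"],cv2.COLOR_RGB2GRAY) for a in(s0,s)]
for n,(x,y) in dict(sanding=(412,420),awl=(500,375),tape=(447,246),bottle=(398,275),rubber=(550,297),hose=(366,315)).items():
    x,y=int(x*.64),int(y*.64);h=22 if n=="tape" else 13
    m=cv2.matchTemplate(g[1][y-h-15:y+h+15,x-h-15:x+h+15],g[0][y-h:y+h,x-h:x+h],cv2.TM_CCOEFF_NORMED)
    _,v,_,l=cv2.minMaxLoc(m);print(n,"shift px",l[0]-15,l[1]-15,round(v,3))
q=r.sense();print(q["clock"],q["contact_force"].round(2))
cv2.imwrite("pics/end.png",cv2.resize(s["frame"][130:300,180:400,::-1],(660,510)))
E
```

```text
sanding shift px 0 0 0.998
awl shift px 0 0 1.0
tape shift px 0 0 1.0
bottle shift px 0 0 1.0
rubber shift px 0 0 1.0
hose shift px 0 0 0.902
27.0167 [-0.93 -0.67  0.23]
```

View pics/end.png

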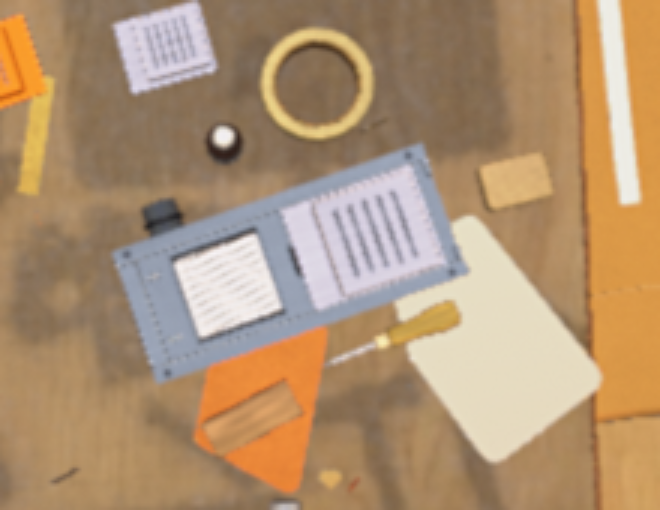

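The filter is fully open at (228,285), the cover is parked at (370,235), nothing around the box has shifted, and the arm is clear.

```bash
python3 -c "
from station import r
r.hand_in(); print(r.sense()['clock'])"
```

```text
the job is handed in; nothing more can be done
the job is handed in; nothing more can be done
```

I pressed the snap tab to its stop with the closed fingertips at about 9 N. The cover sprang loose, and I pushed it along its rails by the rear face, at no more than about 2.5 N, onto the parking ledge. Then I moved the arm clear and handed the job in; the last clock reading before that was 27 s.

**Last checks:**
- **Cover:** its middle is at y ≈ -0.066 m of the box (allowed -0.085 to -0.052 m). It lies square in its rails and the filter opening is clear. It stands about 9 mm short of the end stops, because I stopped pushing inside the allowed range.
- **Things around the box:** all five bystanders show zero pixels of shift between the first and last top views.
- **Arm:** it is well clear of everything, and the force reading is about 1 N, which is just sensor noise.

**What disagreed:**
- **Spring travel:** after the release the cover had moved about 20 mm, not the stated 8 mm. It was at about +0.040 m, still above the +0.035 m limit of step 1.
- **Wrist-camera readings:** the box ends came out 1–5 mm off, so the cover positions are good to only a few millimetres.

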